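Snap the pipette hanger into the rail station and keep it pressed

ROBOT

A 6-joint arm with a two-finger parallel gripper is mounted at the origin on a cart in front of the work surface, level with it; the furniture and walls round the work are solid. World frame = base frame: x ahead of the robot, y to its left, z up, the work surface at z = 0. Lengths are in mm, angles in rad, forces in N, time in s.
With the tool pointing down it reaches from about 375 to 900 mm from the base axis. Payload 3.1 kg.
Tool frame: the origin (TCP) lies at the very end of the fingers, on their centre line; the grasp point (between the pads) lies 19 mm behind it; z points along the fingers, y is the line along which they close (so a half turn about z gives the same grasp; the last joint's range is limited). The gripper opens to 87 mm and grips with 3 to 60 N. Pads are 19 mm wide; open, the fingers measure 117 mm over their backs; the gripper's body (75 mm by 190 mm) begins 51 mm behind the grasp point.
Start: joints at [1.034, 0.527, 1.433, -0, 1.181, -0.178], TCP at [219.428, 585.19, 187.248] pointing down, gripper open.
Joint ranges: [-3.08, 3.08], [-0.75, 2.2], [0.22, 2.44], [-1.43, 4.57], [0, 2.65], [-2.85, 2.85]. Speed limits (rad/s): [2.79, 2.79, 3.14, 3.14, 3.14, 3.14].

INTERFACE

Orientations are given as a unit quaternion [w, x, y, z].
In Python, from bench import manip gives the robot as it stands.
- The arm moves only by the shell command python3 -m creep 'ROWS' [OPENING] [FORCE]. ROWS is JSON, a list of rows, each an object of numbers: "x", "y", "z": the shift along the tool's x, y, z in mm; "ax", "ay", "az": the turn, a rotation vector about the tool's x, y, z in rad. A call has 1 to 8 rows; each row shifts and turns the commanded pose from where the row before left it, along the tool's axes as they then stand; what a row does not reach is not made up. A row lasts 1/12 s, in which the tool goes at most 41.7 mm and 7.16 degrees, less where a joint would pass 70% of its speed; a pose out of reach is approached as far as the arm can. A call is refused whole if a number of a shift passes 41.7 or a number of a turn 0.125, either way. A call with a gripper value outside its range is refused whole. OPENING is the closure, from 0 (fully open) to 1 (shut), set as the call begins (- or left out, the last holds). The fingers move at their own pace and stop on an object; FORCE is the grip in N (left out, the last holds). Time passes only in rows, so rows that do not move let the fingers close. It gives the time, the measured TCP pose, the force, the opening and the grip force at its end, in the units of the state.
- manip.state(): the state, without advancing time (a new reading comes with each control period).
- manip.snapshot(name): name is "scene" or "top"; returns a dict with "frame" (400x640x3 uint8, blue, green, red), "K" (3x3 intrinsics, pixels), "world_from_camera" (4x4, takes a point from camera to world coordinates). Camera axes: x right, y up, looking along -z (the intrinsics and any distortion apply to the point x, -y, -z); pixel columns grow to the right and rows downward; lengths in mm; the calibration is good to about 2 mm. A picture is of the moment at which its call begins. There is no depth.
- manip.hand_in(): hands the job in; it is judged then, once.
The state is a dict: "clock": time; "qpos": joint angles; "qvel": joint speeds; "joint_torque": joint torques, N m; "position": TCP position; "tcp_rot": TCP orientation; "ft_force": force on the tool from outside, world axes, zero at the start; "torque": the same for the moment, N m; "opening": finger opening in mm; "grip_force": force on a finger pad.
Only numpy, scipy, OpenCV 4.12 (cv2) and the standard library are available. Lean on these libraries where they do the work, as an engineer would, in place of code of your own. Each camera call takes 0.05 s, during which the arm holds its last target. There are 200 camera calls.

TASK

Fit the orange pipette hanger to the bench rail: hang it astride the rail on the yellow stretch, slide it along the rail without lifting it off until it is over the notch between the two green marks, then press it straight down past the sprung catches until the resistance suddenly gives way and it snaps home. Do not let go: finish while still pressing it down firmly against the sprung seat under it, so that it can be locked there. Leave the dish, bottle, beaker and tube where they stand.

Things in the scene. Friction and masses are not known exactly. Their poses are not given: they have to be found in the camera images.
- hanger: loose orange double-sided pipette hanger, 0.12 kg, an upside-down U standing on its two legs; same after a half turn. Origin: centre of underside, z up, x across both legs, y along the rail when hung. 104 mm tall. Legs 24 mm wide (y), z 0 to 56 mm, x 6 to 12 mm either side: a 12 mm slot for the 8 mm rail. Prongs at y +-11, z 13 to 21 mm reach x = +-42 mm
- tab (a point): grip point in the hanger's tab, 85 mm above its underside, axes as the hanger's. The tab is 14 mm thick in x, 28 mm wide in y, from 66 to 104 mm above the underside, on a roof block 24 (x) x 28 (y) mm from 56 to 66 mm: grip it from above across x, near the top
- key (a point): lowest point of the hanger's black key, on its centre line 25 mm above its underside. The key is a round bar 14 mm in diameter along x across the slot, on a neck 6 mm wide (y) below the slot's roof; it rides on the rail's top edge
- rail: fixed aluminium rail on two dark posts; origin on the bench under its middle, z up, y along it, x across. Upright strip 8 mm thick (x), 220 mm long (y +-110 mm), top edge at z = 130 mm, lower edge at 75 mm; posts 16 mm square at y = +-100 mm up to z = 86 mm, feet 70 (x) x 30 (y) mm. Between it and the hanger stand a bag sealer (raised arm up to 0.2 m tall) and a block heater (0.12 m)
- hang_zone (a point): middle of the yellow stretch (60 mm long) on the rail's top edge, at y = +50 mm of the rail; axes as the rail's
- notch (a point): middle of the notch's mouth on the rail's top edge, at rail y = -50 mm, between green marks; rail axes. Notch 18 mm wide (y); a round sprung brass catch, 6 mm down, on each side leaves 8 mm. The key's lowest point sinks 5 mm freely; the push rises to 8 N at 8 mm, then drops; from 13 mm the catches pull it down; at 21 mm it is past them and meets the seat
- seat (a joint): travel in m of the black sprung seat in the bottom of the notch: 0 when nothing presses on it (its top is then 21 mm below the rail's top), up to 0.005 fully down; about 2.5 N per mm, so fully down takes about 13 N
- petri_dish: bystander: petri dish, 64 mm across, 14 mm tall, origin at its underside
- bottle_small: bystander: small white bottle with a blue cap, 40 mm across, 75 mm tall, origin at its underside
- beaker: bystander: glass beaker, 54 mm across, 70 mm tall, origin at its underside
- tube_orange: bystander: standing tube with an orange cap, 35 mm across, 104 mm tall, origin at its underside
Things that resemble listed ones, but are neither listed nor needed, are in the scene too. Several things have the shape of the hanger; the one meant has the colours described above.

How it is judged:
By the outcome, as a careful person would: the job done as asked, in the order asked, and still so for the second after the job is handed in, while the arm keeps its last pose, push and grip.
It also fails if it takes over 51 s, if anything falls off the work surface, if the arm or the gripper's body presses on something with over 40 N, if the wrist force passes 120 N, or if a joint passes its speed limit or range.

## Working session

There is one attempt and no reset: what is moved stays moved. The work goes in short steps, Python scripts to look and compute and a shell command to move; the robot and the scene stay as the last step left them, time stands still between calls to the robot, and variables do not carry over. Pictures are saved under pics/ and viewed, at most 10 in all, crops included, and the job is handed in when it is done.

```bash
ls; mkdir -p pics; python3 - <<'E'
from bench import manip
import cv2,numpy as np
for n in("scene","top"):
    s=manip.snapshot(n); cv2.imwrite(f"pics/{n}0.png",s["frame"]); np.savez(f"{n}0.npz",**s)
    print(n,s["K"],s["world_from_camera"].round(3) if hasattr(s["world_from_camera"],'round') else s["world_from_camera"],[k for k in s])
print(manip.state())
E
```

```text
pics
scene [[374.40379777   0.         314.96077065]
 [  0.         374.40379777 201.16011318]
 [  0.           0.           1.        ]] [[ 8.17000e-01  2.67000e-01 -5.11000e-01  3.47650e+01]
 [-5.77000e-01  4.05000e-01 -7.10000e-01 -7.79803e+02]
 [ 1.80000e-02  8.75000e-01  4.85000e-01  6.00790e+02]
 [ 0.00000e+00  0.00000e+00  0.00000e+00  1.00000e+00]] ['frame', 'K', 'world_from_camera']
top [[496.50900469   0.         316.63218722]
 [  0.         496.50900469 196.04037171]
 [  0.           0.           1.        ]] [[ 2.800000e-02  9.860000e-01 -1.640000e-01  3.659770e+02]
 [-9.990000e-01  3.100000e-02  1.100000e-02 -9.737000e+00]
 [ 1.600000e-02  1.630000e-01  9.860000e-01  1.536427e+03]
 [ 0.000000e+00  0.000000e+00  0.000000e+00  1.000000e+00]] ['frame', 'K', 'world_from_camera']
{'clock': 0.1, 'qpos': array([ 1.03350571e+00,  5.28372205e-01,  1.43376482e+00,  2.54031589e-05,
        1.18140367e+00, -1.78525137e-01]), 'qvel': array([-0.00044314, -0.00068669, -0.00282973,  0.00086426,  0.00032093,
        0.00105506]), 'joint_torque': array([-2.75615148e-04, -4.40986526e+01, -1.77149820e+01,  6.35048677e-02,
        5.34641964e-02, -5.98398856e-05]), 'position': array([219.05332752, 584.5846169 , 186.37314545]), 'tcp_rot': array([-3.52214655e-04,  1.78426924e-01,  9.83952684e-01, -9.08179756e-04]), 'ft_force': array([ 0.86934787, -0.0869776 , -0.45808179]), 'torque': array([0.00595993, 0.03515213, 0.0012049 ]), 'grip_force': 0.0, 'opening': 86.71909942543103}
```

View pics/scene0.png

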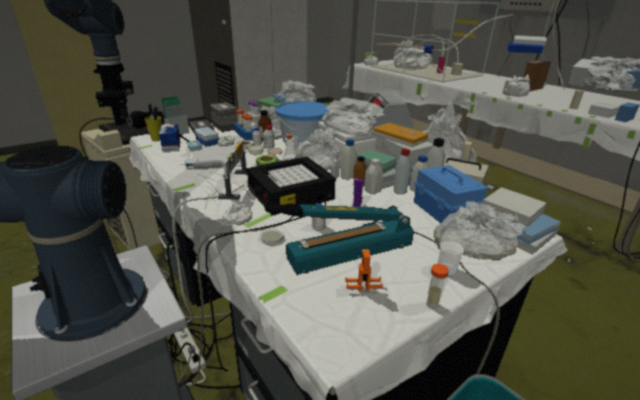

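View pics/top0.png

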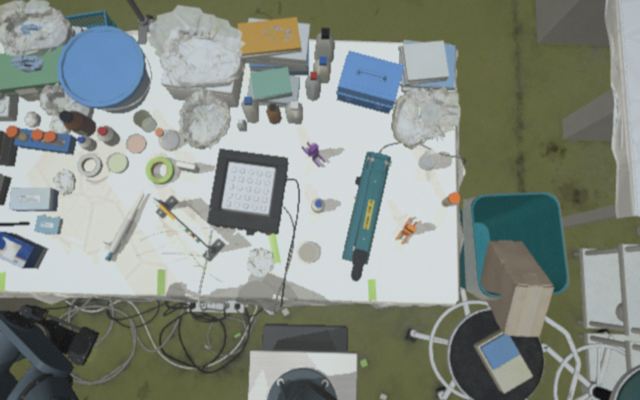

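```bash
python3 - <<'E'
import cv2,numpy as np
t=np.load("top0.npz")["frame"]; s=np.load("scene0.npz")["frame"]
a=cv2.resize(t[190:265,145:235],None,fx=4.4,fy=4.4,interpolation=2)
b=cv2.resize(t[205:255,380:440],None,fx=4.4,fy=4.4,interpolation=2)
c=cv2.resize(s[135:205,215:255],None,fx=4.4,fy=4.4,interpolation=2)
d=cv2.resize(s[240:300,335:395],None,fx=4.4,fy=4.4,interpolation=2)
im=np.zeros((600,800,3),np.uint8)
for i,(x,y) in zip((a,b,c,d),((0,0),(400,0),(0,332),(400,332))):
    h=min(i.shape[0],600-y); w=min(i.shape[1],800-x); im[y:y+h,x:x+w]=i[:h,:w]
cv2.imwrite("pics/crop0.png",im)
E
```

```text
(no output)
```

View pics/crop0.png

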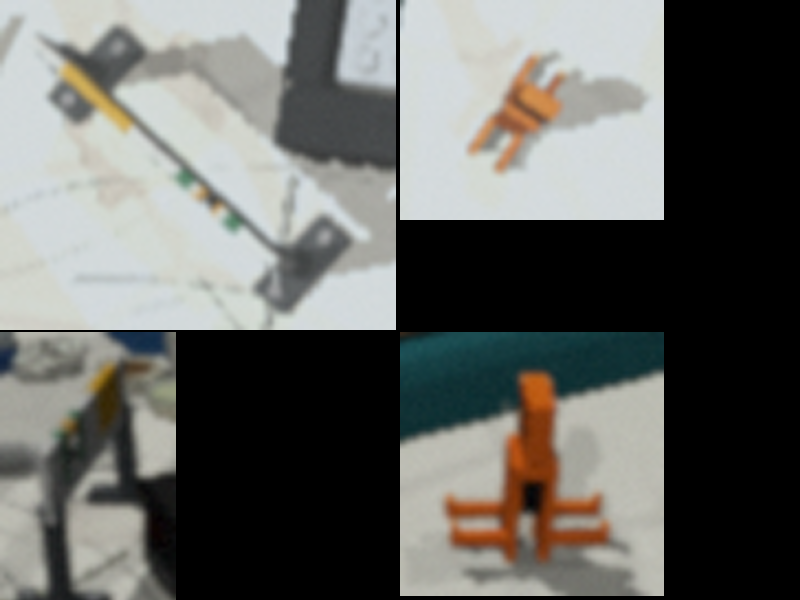

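```bash
cat > h.py <<'E'
import cv2,numpy as np
def ray(s,p):
    M=np.array(s["world_from_camera"]);K=s["K"]
    d=np.linalg.inv(K)@[p[0],p[1],1.]; d=M[:3,:3]@[d[0],-d[1],-d[2]]
    return M[:3,3],d
def cast(s,p,z):
    c,d=ray(s,p); return c+d*(z-c[2])/d[2]
def blobs(f,lo,hi,roi,mn=3):
    x0,y0,x1,y1=roi; m=cv2.inRange(cv2.cvtColor(f[y0:y1,x0:x1],cv2.COLOR_BGR2HSV),lo,hi)
    n,l,st,ce=cv2.connectedComponentsWithStats(m)
    return [(ce[i]+[x0,y0],st[i][4],l==i) for i in range(1,n) if st[i][4]>=mn]
E
python3 - <<'E'
from h import *
t=np.load("top0.npz"); s=np.load("scene0.npz")
roi=(145,190,235,265)
for nm,lo,hi in(("y",(18,120,120),(28,255,255)),("g",(45,60,30),(90,255,255))):
    for c,a,m in blobs(t["frame"],lo,hi,roi):
        ys,xs=np.nonzero(m); v=cv2.fitLine(np.c_[xs,ys].astype(np.float32),2,0,.01,.01).ravel()[:2] 
        P=cast(t,c,130); ext=((np.c_[xs,ys]-[c-[145,190]][0])@v)
        print(nm,c.round(1),a,P.round(1),np.ptp(ext).round(1))
        if nm=="y":
            Q=cast(t,c+v*8,130)-cast(t,c-v*8,130); print("dir",np.degrees(np.arctan2(Q[1],Q[0])))
cr=lambda x,y:(380+(x-400)/4.4,205+y/4.4)
e=[cast(t,cr(*p),17)for p in((478,150),(503,168),(533,60),(560,78))]
print(np.round(e,1)); m=np.mean(e,0); d=e[2]+e[3]-e[0]-e[1]; print("hanger prongs",m,np.linalg.norm(d)/2,np.degrees(np.arctan2(d[1],d[0])))
d=e[1]+e[3]-e[0]-e[2];print(np.degrees(np.arctan2(d[1],d[0])))
print("tab top",cast(t,cr(541,103),104), cast(s,(335+137/4.4,240+46/4.4),104))
for c,a,m in blobs(t["frame"],(3,130,80),(15,255,255),(380,205,440,255)): print("or",c,a,cast(t,c,60))
E
```

```text
y [166.4 211.3] 52 [542.3 400.  130. ] 18.4
dir -128.63628742508698
g [186.8 229.8] 6 [491.4 338.5 130. ] 2.1
g [197.5 240. ] 6 [463.6 306.5 130. ] 2.0
[[ 492.4 -279.3   17. ]
 [ 480.4 -296.8   17. ]
 [ 556.7 -317.9   17. ]
 [ 544.6 -336.8   17. ]]
hanger prongs [ 518.51993208 -307.70071563   17.        ] 75.32808364747906 -31.4761188262103
-123.5344073465882
tab top [ 517.39375142 -305.46869058  104.        ] [ 523.73467787 -299.4616726   104.        ]
or [408.2020202  229.27272727] 99 [ 519.10704934 -303.01970524   60.        ]
```

```bash
python3 -m creep '[{"z":-17,"az":0.12},{"z":-17,"az":0.12},{"z":-17,"az":0.12},{"z":-17,"az":0.12},{"z":-17,"az":0.12},{"z":-17,"az":0.12},{"z":-17,"az":0.12},{"z":-17,"az":0.12}]' 0 && python3 -m creep '[{"az":0.117},{"az":0.117},{"az":0.117},{"az":0.117},{"az":0.117},{"az":0.117},{"az":0.117}]' && python3 -m creep '[{"y":36,"x":-18},{"y":36,"x":-18},{"y":36,"x":-18},{"y":36,"x":-18},{"y":36,"x":-18},{"y":36,"x":-18},{"y":36,"x":-18},{"y":36,"x":-18}]'
```

```text
schema error: expected keys x, y, z, ax, ay, az
```

```bash
python3 -m creep '[{"x":0,"y":0,"z":-17,"ax":0,"ay":0,"az":0.12},{"x":0,"y":0,"z":-17,"ax":0,"ay":0,"az":0.12},{"x":0,"y":0,"z":-17,"ax":0,"ay":0,"az":0.12},{"x":0,"y":0,"z":-17,"ax":0,"ay":0,"az":0.12},{"x":0,"y":0,"z":-17,"ax":0,"ay":0,"az":0.12},{"x":0,"y":0,"z":-17,"ax":0,"ay":0,"az":0.12},{"x":0,"y":0,"z":-17,"ax":0,"ay":0,"az":0.12},{"x":0,"y":0,"z":-17,"ax":0,"ay":0,"az":0.12}]' 0 && python3 -m creep '[{"x":0,"y":0,"z":0,"ax":0,"ay":0,"az":0.117},{"x":0,"y":0,"z":0,"ax":0,"ay":0,"az":0.117},{"x":0,"y":0,"z":0,"ax":0,"ay":0,"az":0.117},{"x":0,"y":0,"z":0,"ax":0,"ay":0,"az":0.117},{"x":0,"y":0,"z":0,"ax":0,"ay":0,"az":0.117},{"x":0,"y":0,"z":0,"ax":0,"ay":0,"az":0.117},{"x":0,"y":0,"z":0,"ax":0,"ay":0,"az":0.117}]'
```

```text
clock: 0.77
position: [219.2, 584.8, 323.4]
tcp_rot: [0.0, 0.615, 0.789, -0.001]
ft_force: [-0.6, -0.1, -0.1]
opening: 87.2
grip_force: 0.0
clock: 1.35
position: [219.2, 584.8, 322.6]
tcp_rot: [0.0, 0.878, 0.479, -0.001]
ft_force: [0.7, -0.1, 0.1]
opening: 87.2
grip_force: 0.0
```

```bash
python3 -m creep '[{"x":-18,"y":36,"z":0,"ax":0,"ay":0,"az":0},{"x":-18,"y":36,"z":0,"ax":0,"ay":0,"az":0},{"x":-18,"y":36,"z":0,"ax":0,"ay":0,"az":0},{"x":-18,"y":36,"z":0,"ax":0,"ay":0,"az":0},{"x":-18,"y":36,"z":0,"ax":0,"ay":0,"az":0},{"x":-18,"y":36,"z":0,"ax":0,"ay":0,"az":0},{"x":-18,"y":36,"z":0,"ax":0,"ay":0,"az":0},{"x":-18,"y":36,"z":0,"ax":0,"ay":0,"az":0}]' && python3 -m creep '[{"x":-22,"y":34,"z":0,"ax":0,"ay":0,"az":0},{"x":-22,"y":34,"z":0,"ax":0,"ay":0,"az":0},{"x":-22,"y":34,"z":0,"ax":0,"ay":0,"az":0},{"x":-22,"y":34,"z":0,"ax":0,"ay":0,"az":0},{"x":-22,"y":34,"z":0,"ax":0,"ay":0,"az":0},{"x":-22,"y":34,"z":0,"ax":0,"ay":0,"az":0},{"x":-22,"y":34,"z":0,"ax":0,"ay":0,"az":0},{"x":-22,"y":34,"z":0,"ax":0,"ay":0,"az":0}]'
```

```text
clock: 2.02
position: [385.2, 307.2, 323.0]
tcp_rot: [-0.0, 0.877, 0.481, -0.0]
ft_force: [0.6, 0.1, 0.2]
opening: 87.0
grip_force: 0.0
clock: 2.68
position: [520.0, 12.6, 322.9]
tcp_rot: [-0.0, 0.877, 0.481, -0.0]
ft_force: [0.9, 0.7, 0.4]
opening: 87.0
grip_force: 0.0
```

```bash
python3 -m creep '[{"x":-33.5,"y":21.4,"z":0,"ax":0,"ay":0,"az":0},{"x":-33.5,"y":21.4,"z":0,"ax":0,"ay":0,"az":0},{"x":-33.5,"y":21.4,"z":0,"ax":0,"ay":0,"az":0},{"x":-33.5,"y":21.4,"z":0,"ax":0,"ay":0,"az":0},{"x":-33.5,"y":21.4,"z":0,"ax":0,"ay":0,"az":0},{"x":-33.5,"y":21.4,"z":0,"ax":0,"ay":0,"az":0},{"x":-33.5,"y":21.4,"z":0,"ax":0,"ay":0,"az":0},{"x":-33.5,"y":21.4,"z":0,"ax":0,"ay":0,"az":0}]' && python3 -m creep '[{"x":0,"y":0,"z":35,"ax":0,"ay":0,"az":0},{"x":0,"y":0,"z":35,"ax":0,"ay":0,"az":0},{"x":0,"y":0,"z":35,"ax":0,"ay":0,"az":0},{"x":0,"y":0,"z":35,"ax":0,"ay":0,"az":0},{"x":0,"y":0,"z":30,"ax":0,"ay":0,"az":0},{"x":0,"y":0,"z":20,"ax":0,"ay":0,"az":0},{"x":0,"y":0,"z":0,"ax":0,"ay":0,"az":0}]'
python3 - <<'E'
from bench import manip
from h import *
s=manip.snapshot("scene"); np.savez("scene1.npz",**s)
st=manip.state(); print(st["position"],st["tcp_rot"])
M=np.linalg.inv(s["world_from_camera"]); p=M@[*st["position"],1]; K=s["K"]; print(K[0,0]*p[0]/-p[2]+K[0,2],K[1,1]*-p[1]/-p[2]+K[1,2])
cv2.imwrite("pics/scene1.png",cv2.resize(s["frame"][170:310,300:440],None,fx=4.2,fy=4.2,interpolation=2))
E
```

```text
clock: 3.35
position: [519.7, -305.2, 322.7]
tcp_rot: [-0.001, 0.877, 0.481, -0.0]
ft_force: [1.6, 0.0, -0.3]
opening: 86.9
grip_force: 0.0
clock: 3.93
position: [516.9, -300.7, 127.9]
tcp_rot: [-0.005, 0.877, 0.481, -0.002]
ft_force: [-0.6, -0.1, -0.3]
opening: 87.3
grip_force: 0.0
[ 518.52417398 -302.02353213  130.55534148] [-0.00322881  0.8767053   0.48101555 -0.00119301]
366.16550912952755 241.94341315590154
```

View pics/scene1.png

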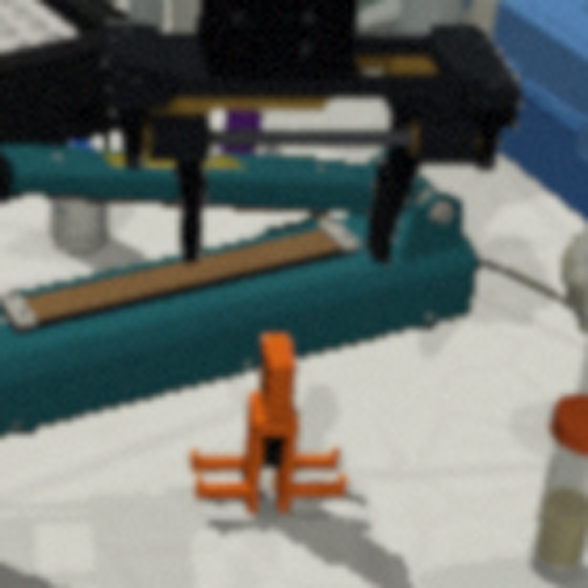

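```bash
python3 - <<'E'
from bench import manip
from h import *
s=np.load("scene1.npz"); t=np.load("top0.npz")
cr=lambda x,y:(300+x/4.2-.4,170+y/4.2-.4)
pts=[(200,492),(343,486),(195,460),(335,458)]
e=[cast(s,cr(*p),17) for p in pts]; print(np.round(e,1),np.mean(e,0))
print("tabtop scene",cast(s,cr(278,341),104))
f=t["frame"]; m=cv2.inRange(cv2.cvtColor(f,cv2.COLOR_BGR2HSV),(3,120,70),(16,255,255))[205:255,385:435]
r=cv2.minAreaRect(np.argwhere(m)[:,::-1].astype(np.float32)); print(r)
# brighter top faces
hsv=cv2.cvtColor(f,cv2.COLOR_BGR2HSV)[218:242,396:424]; mm=cv2.inRange(hsv,(3,120,70),(16,255,255))
for a,b in zip(hsv[...,2],mm): print(' '.join(f"{x:3d}" if y else '  .' for x,y in zip(a,b)))
E
```

```text
[[ 479.9 -294.8   17. ]
 [ 548.  -335.1   17. ]
 [ 494.3 -273.    17. ]
 [ 560.5 -315.7   17. ]] [ 520.67683548 -304.64367133   17.        ]
tabtop scene [ 522.25416901 -299.96437215  104.        ]
((21.840002059936523, 26.380001068115234), (11.400001525878906, 22.399999618530273), 36.869895935058594)
  .   .   .   .   .   .   .   .   .   .   .   .   .   .   .   .   .   .   .   .   .   .   .   .   .   .   .   .
  .   .   .   .   .   .   .   .   .   .   .   .   . 194   .   .   .   .   .   .   .   .   .   .   .   .   .   .
  .   .   .   .   .   .   .   .   .   .   .   .   . 184   .   .   .   .   .   .   .   .   .   .   .   .   .   .
  .   .   .   .   .   .   .   .   .   .   .   . 196   .   .   .   .   .   .   .   .   .   .   .   .   .   .   .
  .   .   .   .   .   .   .   .   .   .   . 200   .   .   .   .   .   .   .   .   .   .   .   .   .   .   .   .
  .   .   .   .   .   .   .   .   .   . 189 195   .   .   .   .   .   .   .   .   .   .   .   .   .   .   .   .
  .   .   .   .   .   .   .   .   .   . 172 176 182 193   .   .   .   .   .   .   .   .   .   .   .   .   .   .
  .   .   .  
[... 1190 characters left out ...]
   .   .   .   .   .   .   .
  .   . 200   .   .   .   .   .   .   . 195   .   .   .   .   .   .   .   .   .   .   .   .   .   .   .   .   .
  . 196   .   .   .   .   .   .   .   . 198   .   .   .   .   .   .   .   .   .   .   .   .   .   .   .   .   .
  . 192   .   .   .   .   .   .   . 198   .   .   .   .   .   .   .   .   .   .   .   .   .   .   .   .   .   .
  .   .   .   .   .   .   .   .   . 189   .   .   .   .   .   .   .   .   .   .   .   .   .   .   .   .   .   .
  .   .   .   .   .   .   .   . 196   .   .   .   .   .   .   .   .   .   .   .   .   .   .   .   .   .   .   .
  .   .   .   .   .   .   . 195   .   .   .   .   .   .   .   .   .   .   .   .   .   .   .   .   .   .   .   .
```

```bash
python3 -m creep '[{"x":0,"y":0,"z":12,"ax":0,"ay":0,"az":0},{"x":0,"y":0,"z":12,"ax":0,"ay":0,"az":0},{"x":0,"y":0,"z":10,"ax":0,"ay":0,"az":0},{"x":0,"y":0,"z":8,"ax":0,"ay":0,"az":0},{"x":0,"y":0,"z":5,"ax":0,"ay":0,"az":0},{"x":0,"y":0,"z":0,"ax":0,"ay":0,"az":0},{"x":0,"y":0,"z":0,"ax":0,"ay":0,"az":0},{"x":0,"y":0,"z":0,"ax":0,"ay":0,"az":0}]'
```

```text
clock: 4.65
position: [520.9, -303.9, 86.9]
tcp_rot: [0.001, 0.877, 0.481, 0.0]
ft_force: [-0.2, -0.1, -0.3]
opening: 87.0
grip_force: 0.0
```

Over the tab at (520.9, -303.9); go down 13 mm and grip.

```bash
python3 -m creep '[{"x":0,"y":0,"z":7,"ax":0,"ay":0,"az":0},{"x":0,"y":0,"z":6,"ax":0,"ay":0,"az":0},{"x":0,"y":0,"z":0,"ax":0,"ay":0,"az":0},{"x":0,"y":0,"z":0,"ax":0,"ay":0,"az":0}]' && python3 -m creep '[{"x":0,"y":0,"z":0,"ax":0,"ay":0,"az":0},{"x":0,"y":0,"z":0,"ax":0,"ay":0,"az":0},{"x":0,"y":0,"z":0,"ax":0,"ay":0,"az":0},{"x":0,"y":0,"z":0,"ax":0,"ay":0,"az":0},{"x":0,"y":0,"z":0,"ax":0,"ay":0,"az":0},{"x":0,"y":0,"z":0,"ax":0,"ay":0,"az":0},{"x":0,"y":0,"z":0,"ax":0,"ay":0,"az":0},{"x":0,"y":0,"z":0,"ax":0,"ay":0,"az":0}]' 1 50 && python3 -m creep '[{"x":0,"y":0,"z":0,"ax":0,"ay":0,"az":0},{"x":0,"y":0,"z":0,"ax":0,"ay":0,"az":0},{"x":0,"y":0,"z":0,"ax":0,"ay":0,"az":0},{"x":0,"y":0,"z":0,"ax":0,"ay":0,"az":0}]'
```

```text
clock: 4.98
position: [519.9, -303.2, 72.6]
tcp_rot: [-0.001, 0.877, 0.481, -0.0]
ft_force: [0.9, 0.3, 0.0]
opening: 87.1
grip_force: 0.0
clock: 5.65
position: [520.4, -303.5, 73.3]
tcp_rot: [0.0, 0.877, 0.481, -0.0]
ft_force: [0.4, 0.4, -0.7]
opening: 41.6
grip_force: 0.0
clock: 5.98
position: [520.4, -303.5, 73.2]
tcp_rot: [-0.0, 0.877, 0.481, -0.0]
ft_force: [0.4, -0.3, -0.5]
opening: 15.3
grip_force: 0.0
```

```bash
python3 -m creep '[{"x":0,"y":0,"z":0,"ax":0,"ay":0,"az":0},{"x":0,"y":0,"z":0,"ax":0,"ay":0,"az":0},{"x":0,"y":0,"z":0,"ax":0,"ay":0,"az":0},{"x":0,"y":0,"z":0,"ax":0,"ay":0,"az":0}]' && python3 -m creep '[{"x":0,"y":0,"z":-10,"ax":0,"ay":0,"az":0},{"x":0,"y":0,"z":-35,"ax":0,"ay":0,"az":0},{"x":0,"y":0,"z":-40,"ax":0,"ay":0,"az":0},{"x":0,"y":0,"z":-40,"ax":0,"ay":0,"az":0},{"x":0,"y":0,"z":-40,"ax":0,"ay":0,"az":0},{"x":0,"y":0,"z":-40,"ax":0,"ay":0,"az":0},{"x":0,"y":0,"z":-40,"ax":0,"ay":0,"az":0},{"x":0,"y":0,"z":-10,"ax":0,"ay":0,"az":0}]'
```

```text
clock: 6.32
position: [520.4, -303.5, 73.2]
tcp_rot: [-0.0, 0.877, 0.481, 0.0]
ft_force: [0.3, -0.4, 0.3]
opening: 0.7
grip_force: 0.0
clock: 6.98
position: [523.1, -305.6, 337.2]
tcp_rot: [0.007, 0.877, 0.481, 0.003]
ft_force: [0.6, -1.0, 0.8]
opening: 0.5
grip_force: 0.0
```

```bash
python3 - <<'E'
from bench import manip
from h import *
s=manip.snapshot("scene"); np.savez("scene2.npz",**s)
t=manip.snapshot("top"); np.savez("top2.npz",**t)
a=cv2.resize(s["frame"][130:320,290:450],None,fx=3,fy=3,interpolation=2)
b=cv2.resize(t["frame"][180:260,370:450],None,fx=3.8,fy=3.8,interpolation=2)
im=np.zeros((600,800,3),np.uint8); im[:570,:480]=a; im[:304,490:794]=b
cv2.imwrite("pics/c2.png",im)
E
```

```text
(no output)
```

View pics/c2.png

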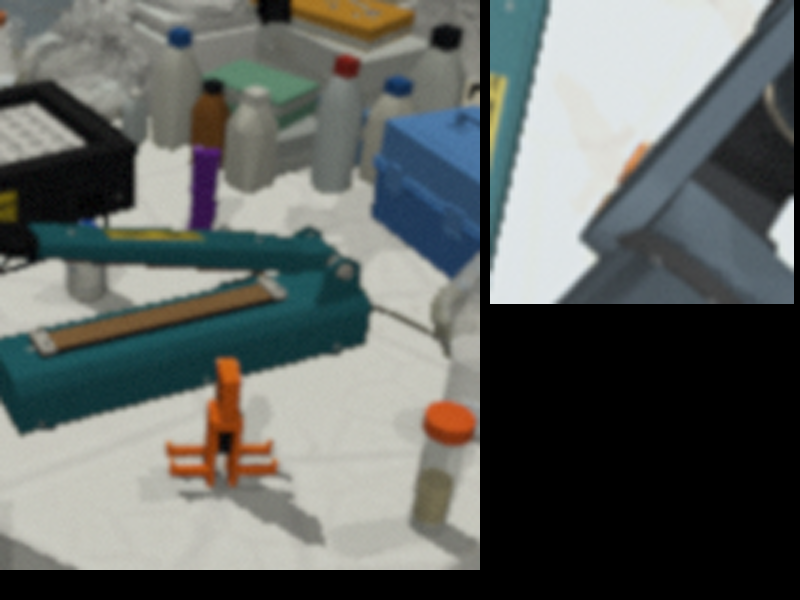

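```bash
python3 -m creep '[{"x":0,"y":0,"z":40,"ax":0,"ay":0,"az":0},{"x":0,"y":0,"z":40,"ax":0,"ay":0,"az":0},{"x":0,"y":0,"z":40,"ax":0,"ay":0,"az":0},{"x":0,"y":0,"z":40,"ax":0,"ay":0,"az":0},{"x":0,"y":0,"z":25,"ax":0,"ay":0,"az":0},{"x":0,"y":0,"z":0,"ax":0,"ay":0,"az":0},{"x":0,"y":0,"z":0,"ax":0,"ay":0,"az":0},{"x":0,"y":0,"z":0,"ax":0,"ay":0,"az":0}]'; python3 - <<'E'
from bench import manip
from h import *
s=manip.snapshot("scene"); np.savez("scene3.npz",**s)
t=manip.snapshot("top"); np.savez("top3.npz",**t)
st=manip.state(); print(st["position"])
for c in(s,t):
    M=np.linalg.inv(c["world_from_camera"]);K=c["K"]
    for q in (st["position"],[520.5,-303,104]):
        p=M@[*q,1]; print(K[0,0]*p[0]/-p[2]+K[0,2],K[1,1]*p[1]/p[2]+K[1,2])
a=cv2.resize(s["frame"][150:310,300:440],None,fx=3.6,fy=3.6,interpolation=2)
b=cv2.resize(t["frame"][190:260,370:440],None,fx=4,fy=4,interpolation=2)
im=np.zeros((600,800,3),np.uint8); im[:576,:504]=a; im[:280,510:790]=b
cv2.imwrite("pics/c3.png",im)
E
```

```text
clock: 7.75
position: [520.8, -303.9, 143.8]
tcp_rot: [0.0, 0.877, 0.481, 0.0]
ft_force: [0.0, -0.2, -0.1]
opening: 0.6
grip_force: 0.0
[ 521.66159074 -304.57806594  145.30742837]
368.626123233236 236.4210667724574
366.12142739393016 251.74138478154973
414.73557736353996 225.44024299746548
411.1942062814121 227.31721422936602
```

View pics/c3.png

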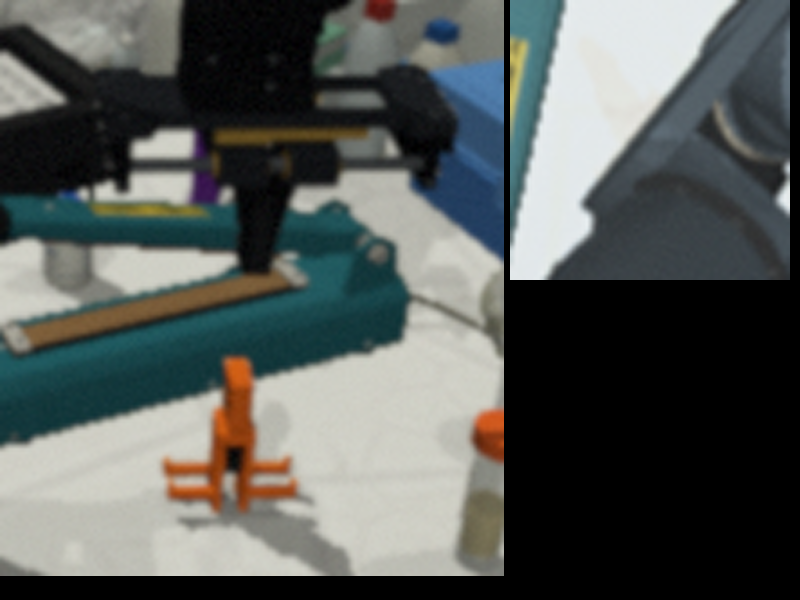

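```bash
python3 - <<'E'
from h import *
s=np.load("scene0.npz"); t=np.load("top0.npz"); s3=np.load("scene3.npz")
print("tip scene3 cast z145",cast(s3,(371.7,225.6),145.3))
def proj(c,q):
    M=np.linalg.inv(c["world_from_camera"]);K=c["K"];p=M@[*q,1]; return np.array([K[0,0]*p[0]/-p[2]+K[0,2],K[1,1]*p[1]/p[2]+K[1,2]])
q=[219.05,584.58,186.4]; a=proj(s,q); b=proj(t,q); print(a,b)
im=np.zeros((500,800,3),np.uint8)
for c,o,x,f in((s,(70,70),0,4),(t,(0,280),410,3.2)):
    w=100 if x==0 else 120
    r=cv2.resize(c["frame"][o[1]:o[1]+w,o[0]:o[0]+w],None,fx=f,fy=f,interpolation=2)
    for k,(p,col) in enumerate(((q,(0,0,255)),(np.add(q,[27,42,0]),(0,255,0)),(np.add(q,[0,0,25]),(255,0,255)))):
        u=(proj(c,p)-o)*f; cv2.circle(r,tuple(int(v) for v in u),3,col,-1)
    im[:r.shape[0],x:x+r.shape[1]]=r[:, :800-x]
cv2.imwrite("pics/c0.png",im)
E
```

```text
tip scene3 cast z145 [ 556.81813529 -276.26608214  145.3       ]
[124.26928862 130.25532592] [ 80.0857037  328.60008913]
```

View pics/c0.png

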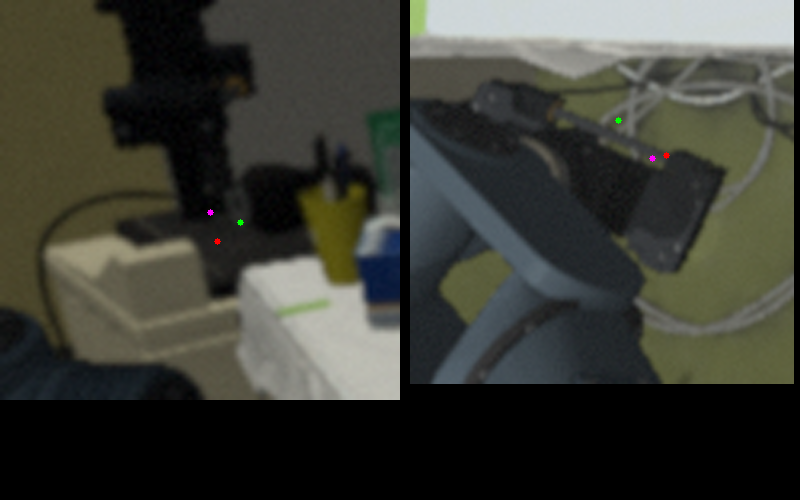

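```bash
python3 - <<'E'
from h import *
s=np.load("scene0.npz"); t=np.load("top0.npz")
q=np.array([219.05,584.58,186.4])
x=np.array([-.936,.351,0]);y=np.array([.351,.936,0])
for z in(186.4,196,206,216):
    d=cast(s,(121.2,123.75),z)-q; print(z,d.round(),"tool",(d@x).round(1),(d@y).round(1))
for z in(250,280,310):
    for n,p in(("end1",(512,103)),("end2",(672,222)),("mid",(591,163))):
        d=cast(t,((p[0]-410)/3.2,280+p[1]/3.2),z)-q; print(n,z,d.round(),"tool",(d@x).round(1),(d@y).round(1))
# scene1/scene3 in tool frame
x=np.array([.541,.841,0]);y=np.array([.841,-.541,0]); s3=np.load("scene3.npz"); q=np.array([521,-304,144.5])
for z in (145,155,165,175):
    d=cast(s3,(371.7,225.6),z)-q; print(z,d.round(),"tool",(d@x).round(1),(d@y).round(1))
E
```

```text
186.4 [ 6. 81. -0.] tool 22.8 78.1
196 [ 2. 48. 10.] tool 15.1 45.2
206 [-3. 13. 20.] tool 7.2 11.0
216 [ -7. -22.  30.] tool -0.8 -23.3
end1 250 [44. 96. 64.] tool -7.0 105.3
end2 250 [-43. -38.  64.] tool 26.9 -50.3
mid 250 [-0. 30. 64.] tool 10.7 27.6
end1 280 [46. 80. 94.] tool -14.9 91.0
end2 280 [-38. -51.  94.] tool 18.2 -60.9
mid 280 [ 3. 15. 94.] tool 2.3 15.2
end1 310 [ 48.  64. 124.] tool -22.8 76.8
end2 310 [-34. -64. 124.] tool 9.5 -71.5
mid 310 [  7.   1. 124.] tool -6.0 2.8
145 [36. 28.  0.] tool 43.2 15.2
155 [25. 17. 10.] tool 27.7 11.6
165 [13.  6. 20.] tool 12.2 7.9
175 [ 2. -5. 30.] tool -3.3 4.3
```

```bash
python3 -m creep '[{"x":0,"y":0,"z":0,"ax":0,"ay":0,"az":0},{"x":0,"y":0,"z":0,"ax":0,"ay":0,"az":0},{"x":0,"y":0,"z":0,"ax":0,"ay":0,"az":0},{"x":0,"y":0,"z":0,"ax":0,"ay":0,"az":0},{"x":0,"y":0,"z":0,"ax":0,"ay":0,"az":0},{"x":0,"y":0,"z":0,"ax":0,"ay":0,"az":0},{"x":0,"y":0,"z":0,"ax":0,"ay":0,"az":0},{"x":0,"y":0,"z":0,"ax":0,"ay":0,"az":0}]' 0 && python3 -m creep '[{"x":0,"y":0,"z":10,"ax":0,"ay":0,"az":0},{"x":0,"y":0,"z":20,"ax":0,"ay":0,"az":0},{"x":0,"y":0,"z":20,"ax":0,"ay":0,"az":0},{"x":0,"y":0,"z":15,"ax":0,"ay":0,"az":0},{"x":0,"y":0,"z":15,"ax":0,"ay":0,"az":0},{"x":0,"y":0,"z":10,"ax":0,"ay":0,"az":0},{"x":0,"y":0,"z":8,"ax":0,"ay":0,"az":0},{"x":0,"y":0,"z":5,"ax":0,"ay":0,"az":0}]'; python3 - <<'E'
from bench import manip
from h import *
print(manip.state()["position"],manip.state()["opening"])
s=manip.snapshot("scene"); np.savez("scene4.npz",**s)
cv2.imwrite("pics/c4.png",cv2.resize(s["frame"][190:300,310:430],None,fx=5,fy=5,interpolation=2))
E
```

```text
clock: 8.52
position: [520.4, -303.5, 143.2]
tcp_rot: [-0.0, 0.877, 0.481, -0.0]
ft_force: [-0.2, -1.1, -0.8]
opening: 46.0
grip_force: 0.0
clock: 9.18
position: [520.0, -303.2, 39.0]
tcp_rot: [-0.001, 0.877, 0.481, -0.0]
ft_force: [0.3, -0.0, 0.6]
opening: 86.5
grip_force: 0.0
[ 519.98669088 -303.24028687   38.95759866] 86.49672567509347
```

View pics/c4.png

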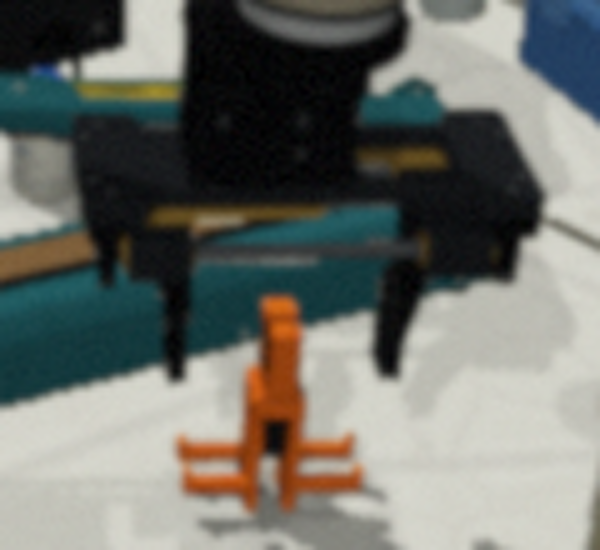

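```bash
python3 -m creep '[{"x":0,"y":0,"z":0,"ax":0,"ay":0,"az":0},{"x":0,"y":0,"z":0,"ax":0,"ay":0,"az":0},{"x":0,"y":0,"z":0,"ax":0,"ay":0,"az":0},{"x":0,"y":0,"z":0,"ax":0,"ay":0,"az":0},{"x":0,"y":0,"z":0,"ax":0,"ay":0,"az":0},{"x":0,"y":0,"z":0,"ax":0,"ay":0,"az":0},{"x":0,"y":0,"z":0,"ax":0,"ay":0,"az":0},{"x":0,"y":0,"z":0,"ax":0,"ay":0,"az":0}]' 1 50 && python3 -m creep '[{"x":0,"y":0,"z":0,"ax":0,"ay":0,"az":0},{"x":0,"y":0,"z":0,"ax":0,"ay":0,"az":0},{"x":0,"y":0,"z":0,"ax":0,"ay":0,"az":0},{"x":0,"y":0,"z":0,"ax":0,"ay":0,"az":0},{"x":0,"y":0,"z":0,"ax":0,"ay":0,"az":0},{"x":0,"y":0,"z":0,"ax":0,"ay":0,"az":0},{"x":0,"y":0,"z":0,"ax":0,"ay":0,"az":0}]'
```

```text
clock: 9.9
position: [520.4, -303.5, 40.4]
tcp_rot: [0.0, 0.877, 0.481, 0.0]
ft_force: [-0.3, -0.5, 0.2]
opening: 41.6
grip_force: 0.0
clock: 10.48
position: [520.3, -303.5, 40.2]
tcp_rot: [-0.0, 0.877, 0.481, -0.0]
ft_force: [-0.8, 0.7, -1.2]
opening: 13.6
grip_force: 49.9
```

```bash
python3 -m creep '[{"x":0,"y":0,"z":-15,"ax":0,"ay":0,"az":0},{"x":0,"y":0,"z":-30,"ax":0,"ay":0,"az":0},{"x":0,"y":0,"z":-36,"ax":0,"ay":0,"az":0},{"x":0,"y":0,"z":-36,"ax":0,"ay":0,"az":0},{"x":0,"y":0,"z":-36,"ax":0,"ay":0,"az":0},{"x":0,"y":0,"z":-36,"ax":0,"ay":0,"az":0},{"x":0,"y":0,"z":-36,"ax":0,"ay":0,"az":0},{"x":0,"y":0,"z":-35,"ax":0,"ay":0,"az":0}]' && python3 -m creep '[{"x":15,"y":-10,"z":-3,"ax":0,"ay":0,"az":0},{"x":25,"y":-16,"z":0,"ax":0,"ay":0,"az":0},{"x":33,"y":-21,"z":0,"ax":0,"ay":0,"az":0},{"x":33,"y":-21,"z":0,"ax":0,"ay":0,"az":0},{"x":33,"y":-21,"z":0,"ax":0,"ay":0,"az":0},{"x":33,"y":-21,"z":0,"ax":0,"ay":0,"az":0},{"x":33,"y":-21,"z":0,"ax":0,"ay":0,"az":0},{"x":33,"y":-21,"z":0,"ax":0,"ay":0,"az":0}]'
```

```text
clock: 11.15
position: [519.9, -303.1, 302.0]
tcp_rot: [-0.0, 0.877, 0.481, -0.0]
ft_force: [1.7, -0.8, -2.7]
opening: 13.4
grip_force: 49.9
clock: 11.82
position: [518.7, -18.8, 302.4]
tcp_rot: [-0.001, 0.877, 0.481, -0.001]
ft_force: [-0.1, 0.0, -1.5]
opening: 13.7
grip_force: 49.9
```

```bash
python3 -m creep '[{"x":33,"y":-19,"z":0,"ax":0,"ay":0,"az":0},{"x":33,"y":-19,"z":0,"ax":0,"ay":0,"az":0},{"x":33,"y":-19,"z":0,"ax":0,"ay":0,"az":0},{"x":33,"y":-19,"z":0,"ax":0,"ay":0,"az":0},{"x":33,"y":-19,"z":0,"ax":0,"ay":0,"az":0},{"x":33,"y":-19,"z":0,"ax":0,"ay":0,"az":0},{"x":33,"y":-19,"z":0,"ax":0,"ay":0,"az":0},{"x":33,"y":-19,"z":0,"ax":0,"ay":0,"az":0}]' && python3 -m creep '[{"x":33,"y":-19,"z":0,"ax":0,"ay":0,"az":0},{"x":33,"y":-19,"z":0,"ax":0,"ay":0,"az":0},{"x":33,"y":-17,"z":0,"ax":0,"ay":0,"az":0},{"x":0,"y":0,"z":0,"ax":0,"ay":0,"az":0.063},{"x":0,"y":0,"z":0,"ax":0,"ay":0,"az":0.063},{"x":0,"y":0,"z":15,"ax":0,"ay":0,"az":0},{"x":0,"y":0,"z":15,"ax":0,"ay":0,"az":0},{"x":0,"y":0,"z":0,"ax":0,"ay":0,"az":0}]'
python3 - <<'E'
from bench import manip
from h import *
for n in("scene","top"):
    s=manip.snapshot(n); np.savez(n+"5.npz",**s)
    roi=(150,60,310,230) if n=="scene" else (130,150,260,280)
    for nm,lo,hi in(("y",(18,120,90),(28,255,255)),("g",(45,60,30),(90,255,255)),("o",(3,120,60),(14,255,255))):
        for c,a,m in blobs(s["frame"],lo,hi,roi,5): print(n,nm,c.round(1),a)
E
```

```text
clock: 12.48
position: [532.2, 285.2, 302.2]
tcp_rot: [-0.0, 0.877, 0.481, -0.001]
ft_force: [1.4, -0.3, -1.6]
opening: 13.5
grip_force: 49.9
clock: 13.15
position: [537.2, 395.3, 268.5]
tcp_rot: [0.0, 0.905, 0.425, -0.005]
ft_force: [-1.3, -0.2, -2.5]
opening: 13.9
grip_force: 49.9
scene y [151.3 135.8] 6
scene y [237.7 145.3] 15
scene y [285.3 198.4] 38
scene g [169.7 102.7] 187
scene g [268.3 102.1] 140
scene o [234.6 107.4] 338
scene o [260.6 119.4] 12
scene o [266.6 125.6] 14
scene o [288.6 135.6] 15
top y [167.9 212.5] 43
top g [186.8 229.8] 6
top g [197.7 240. ] 7
top o [161.8 194.5] 6
top o [164.4 204. ] 27
top o [144.9 202.2] 8
top o [152.  207.2] 40
top o [153.  215.4] 15
```

```bash
python3 -m creep '[{"x":0,"y":0,"z":20,"ax":0,"ay":0,"az":0},{"x":0,"y":0,"z":25,"ax":0,"ay":0,"az":0},{"x":0,"y":0,"z":20,"ax":0,"ay":0,"az":0},{"x":0,"y":0,"z":15,"ax":0,"ay":0,"az":0},{"x":0,"y":0,"z":5,"ax":0,"ay":0,"az":0},{"x":0,"y":0,"z":0,"ax":0,"ay":0,"az":0},{"x":0,"y":0,"z":0,"ax":0,"ay":0,"az":0},{"x":0,"y":0,"z":0,"ax":0,"ay":0,"az":0}]'
python3 - <<'E'
from bench import manip
from h import *
s=manip.snapshot("scene"); np.savez("scene6.npz",**s)
t=manip.snapshot("top"); np.savez("top6.npz",**t)
st=manip.state(); print(st["position"],st["tcp_rot"])
a=cv2.resize(s["frame"][90:210,190:290],None,fx=5,fy=5,interpolation=2)
b=cv2.resize(t["frame"][185:260,140:215],None,fx=4,fy=4,interpolation=2)
im=np.zeros((600,800,3),np.uint8); im[:600,:500]=a; im[:300,500:]=b
cv2.imwrite("pics/c6.png",im)
E
```

```text
clock: 13.92
position: [541.6, 396.9, 190.2]
tcp_rot: [-0.0, 0.905, 0.425, 0.002]
ft_force: [-0.6, 1.0, -0.9]
opening: 13.7
grip_force: 49.9
[541.32982385 396.74681899 189.97748752] [-5.33208730e-05  9.05218247e-01  4.24944055e-01  1.57254116e-03]
```

View pics/c6.png

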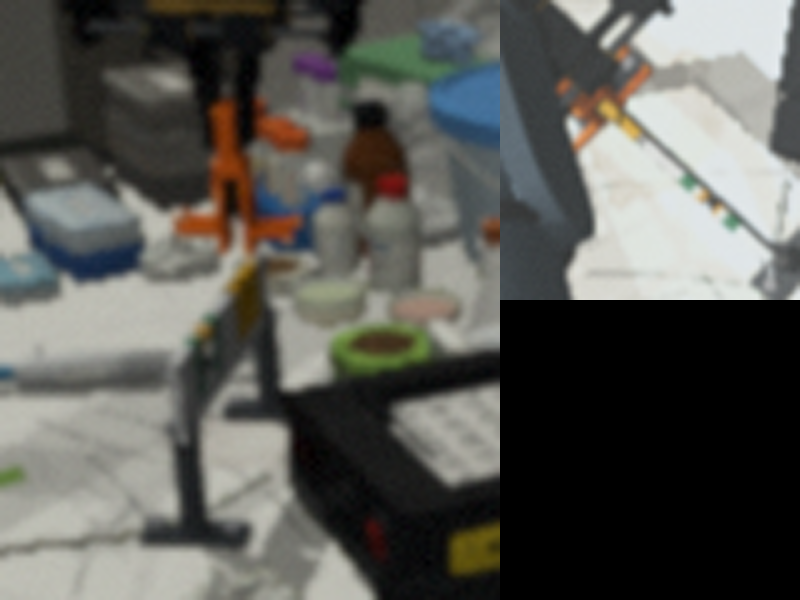

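```bash
cat >> h.py <<'E'
def proj(c,q):
    M=np.linalg.inv(c["world_from_camera"]);K=c["K"];p=M@[*q,1]; return np.array([K[0,0]*p[0]/-p[2]+K[0,2],K[1,1]*p[1]/p[2]+K[1,2]])
E
python3 - <<'E'
from h import *
s=np.load("scene6.npz"); t=np.load("top6.npz")
X=np.array([.770,-.639]) ; 
n=(.9052,.4249); ty=np.array([2*n[0]*n[1],2*n[1]**2-1]); tx=np.array([-ty[1],ty[0]]); print("tooly deg",np.degrees(np.arctan2(ty[1],ty[0])))
q=np.array([541.3,396.7]); zb=149.8
for c,nm,roi in((s,"scene",(222,105,255,145)),(t,"top",(150,185,182,225))):
    print(nm)
    for a,b,z in((-42,-11,17),(42,-11,17),(-42,11,17),(42,11,17),(-12,-12,0),(12,-12,0),(0,-14,56)):
        print((a,b,z),proj(c,[*(q+a*ty+b*tx),zb+z]).round(1))
    f=c["frame"][roi[1]:roi[3],roi[0]:roi[2]]; m=cv2.inRange(cv2.cvtColor(f,cv2.COLOR_BGR2HSV),(3,130,60),(16,255,255))
    print("cols from",roi[0]); 
    for i,r in enumerate(m): print(roi[1]+i,''.join('#' if v else '.' for v in r))
# yellow in top & rail line
c0=np.load("top0.npz")
print("hang",proj(s,[542.3,400,130]),proj(s,[477.5,322.5,130]),"far end",proj(s,[542.3+.64*60,400+.767*60,130]))
E
```

```text
tooly deg -39.71258573321209
scene
(-42, -11, 17) [224.1 135.1]
(42, -11, 17) [248.  136.1]
(-42, 11, 17) [225.9 133. ]
(42, 11, 17) [249.4 134. ]
(-12, -12, 0) [232.9 140.2]
(12, -12, 0) [239.7 140.5]
(0, -14, 56) [234.8 124.9]
cols from 222
105 .................................
106 .................................
107 .................................
108 .................................
109 .................................
110 ...........####....##............
111 ..........#####....##............
112 ..........#####....##............
113 ..........#####....###...........
114 ..........#####....#######.......
115 ...........####....########......
116 ...........####....##########....
117 ...........####.....#########....
118 ...........#####......#######....
119 ...........#####.......######....
120 ...........######................
121 ...........#######...............
122 ..........########...............
123 ..........########...............
124 ..........########...............
125 ..........########...............
126 ..........####.####..............
127 ..........###..##
[... 1751 characters left out ...]
#..........
209 ..............###...#...........
210 .............#..................
211 .........##.#...................
212 ........#####...................
213 .........###....................
214 ................................
215 .............##.................
216 ............##..................
217 ............##..................
218 ...........##...................
219 ..........##....................
220 ..........#.....................
221 .........#......................
222 ................................
223 ................................
224 ................................
hang [237.54599229 144.24196975] [229.531457   154.91939161] far end [241.80008174 138.55218843]
```

```bash
python3 - <<'E'
from h import *
s=np.load("scene0.npz"); t=np.load("top0.npz")
h=cv2.cvtColor(s["frame"],cv2.COLOR_BGR2HSV)
print("scene cols 222-247 H,S,V")
for r in range(138,168,2): print(r,' '.join(f"{a//10:x}{b//26:x}{c//10:02d}" if 0 else f"{a:3d}/{b//10:02d}/{c//10:02d}" for a,b,c in h[r,224:246]))
h=cv2.cvtColor(t["frame"],cv2.COLOR_BGR2HSV)
print("top cols 156-178")
for r in range(202,222,2): print(r,' '.join(f"{a:3d}/{b//10:02d}/{c//10:02d}" for a,b,c in h[r,156:178]))
E
```

```text
scene cols 222-247 H,S,V
138  30/01/12  30/01/11  30/01/12  38/01/12  43/01/14  43/01/16  39/01/15  39/01/14  39/01/15  37/01/14  30/00/13  30/01/14  30/01/15  27/01/16  30/01/16  30/01/16  26/01/15  42/00/14  75/00/12 106/04/10 106/11/08 106/15/07
140  35/01/13  30/01/13  30/01/12  30/01/11  23/01/11  30/01/12  36/02/12  33/01/12  30/01/11  30/01/11  23/01/13  27/01/15  24/01/16  30/01/16  33/01/16  19/01/15  27/01/15  21/01/15  36/01/13  30/01/11  60/00/10  96/01/09
142  36/01/14  30/01/14  30/01/13  33/01/12  30/01/10  26/01/10  30/01/10  30/01/09  30/01/09  26/01/10  37/01/13  24/01/16  30/01/15  25/03/14  21/06/14  21/10/15  21/09/14  20/06/10  21/03/07  18/06/06  17/09/07  17/10/08
144  26/01/12  26/01/10  39/01/09  30/02/09  34/01/10  36/01/10  41/02/10  25/01/10  30/01/10  30/01/12  30/01/14  28/02/16  23/05/15  21/10/15  21/17/14  20/20/12  20/19/09  20/10/06  17/06/06  17/06/07  18/08/09  18/07/09
146  27/01/13  27/01/12  34/01/13  30/01/13  30/01/14  30/01/15  30/01/15  30/01/15  33/01/16  27/01/16  24/03/16  22/08/16  21/14/15  21/19/14  21/21/11  21/22/07  21/20/05  21/1
[... 3841 characters left out ...]
80/01/20  83/00/21  85/00/21
216  94/00/21  94/00/22  93/01/21  78/00/17  53/00/14  80/00/11  75/01/10  50/00/10  23/00/12  30/01/15  45/01/19  44/01/21  28/03/21  22/08/21  22/12/20  22/14/20  22/14/19  21/13/17  21/08/14  26/02/14  54/00/18  77/01/21
218  97/01/21  97/01/22  93/01/21  60/00/20  27/01/19  21/01/18  26/01/17  22/01/18  20/01/19  33/01/20  44/01/21  56/00/21  60/00/21  45/01/21  30/02/21  23/06/21  22/11/20  21/13/20  21/09/19  23/04/17  25/02/13  34/01/14
220  94/00/21  85/00/21  65/00/21  49/00/21  30/01/20  23/01/20  24/01/20  23/01/20  36/01/21  48/01/21  47/01/21  53/00/21  60/00/21  56/00/21  47/01/21  42/01/21  33/02/21  29/02/20  35/01/21  66/00/21  70/00/20  45/00/16
```

```bash
python3 -m creep '[{"x":0,"y":-3.5,"z":5,"ax":0,"ay":0,"az":0},{"x":0,"y":0,"z":7,"ax":0,"ay":0,"az":0},{"x":0,"y":0,"z":4,"ax":0,"ay":0,"az":0},{"x":0,"y":0,"z":0,"ax":0,"ay":0,"az":0},{"x":0,"y":0,"z":0,"ax":0,"ay":0,"az":0}]'
python3 - <<'E'
from bench import manip
from h import *
s=manip.snapshot("scene"); np.savez("scene7.npz",**s)
t=manip.snapshot("top"); np.savez("top7.npz",**t)
st=manip.state(); print(st["position"],st["ft_force"])
a=cv2.resize(s["frame"][110:170,215:260],None,fx=10,fy=10,interpolation=2)
b=cv2.resize(t["frame"][190:240,150:185],None,fx=10,fy=10,interpolation=2)
im=np.zeros((600,800,3),np.uint8); im[:600,:450]=a; im[:500,450:]=b
cv2.imwrite("pics/c7.png",im)
E
```

```text
clock: 14.43
position: [537.2, 398.3, 171.4]
tcp_rot: [0.0, 0.905, 0.425, -0.001]
ft_force: [-0.1, 0.6, -1.4]
opening: 13.6
grip_force: 49.9
[537.78951796 398.51345125 172.14734443] [-0.34055011 -0.06783223 -1.43870618]
```

View pics/c7.png

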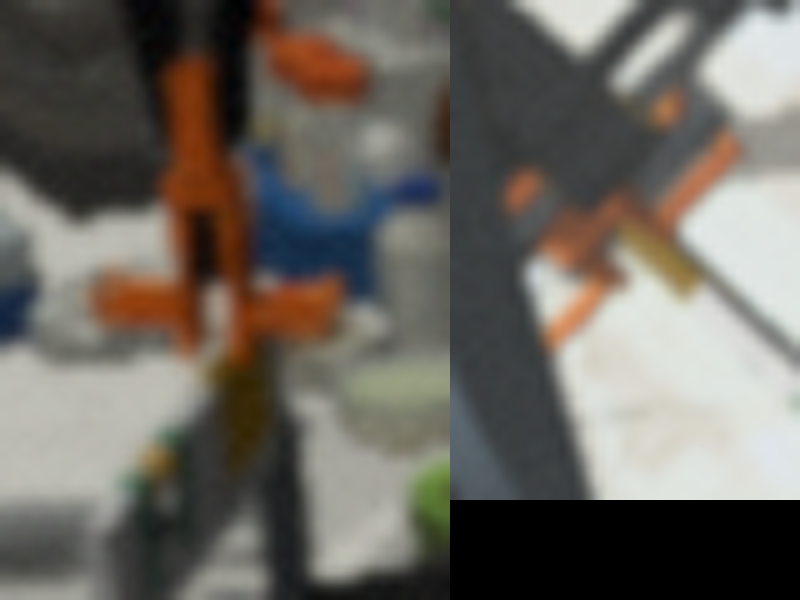

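```bash
python3 -m creep '[{"x":0,"y":1,"z":0,"ax":0,"ay":0,"az":0},{"x":0,"y":0,"z":2,"ax":0,"ay":0,"az":0},{"x":0,"y":0,"z":2,"ax":0,"ay":0,"az":0},{"x":0,"y":0,"z":0,"ax":0,"ay":0,"az":0}]'; python3 -m creep '[{"x":0,"y":0,"z":2,"ax":0,"ay":0,"az":0},{"x":0,"y":0,"z":2,"ax":0,"ay":0,"az":0},{"x":0,"y":0,"z":0,"ax":0,"ay":0,"az":0},{"x":0,"y":0,"z":0,"ax":0,"ay":0,"az":0}]'
```

```text
clock: 14.87
position: [538.2, 397.6, 167.8]
tcp_rot: [0.0, 0.905, 0.425, -0.0]
ft_force: [-0.2, 0.8, -1.3]
opening: 13.7
grip_force: 49.9
clock: 15.2
position: [538.3, 397.8, 164.0]
tcp_rot: [0.0, 0.905, 0.425, -0.0]
ft_force: [-0.4, 0.3, -1.4]
opening: 13.6
grip_force: 49.9
```

```bash
python3 -m creep '[{"x":0,"y":0,"z":3,"ax":0,"ay":0,"az":0},{"x":0,"y":0,"z":3,"ax":0,"ay":0,"az":0},{"x":0,"y":0,"z":0,"ax":0,"ay":0,"az":0},{"x":0,"y":0,"z":0,"ax":0,"ay":0,"az":0}]'; python3 -m creep '[{"x":0,"y":0,"z":3,"ax":0,"ay":0,"az":0},{"x":0,"y":0,"z":3,"ax":0,"ay":0,"az":0},{"x":0,"y":0,"z":0,"ax":0,"ay":0,"az":0},{"x":0,"y":0,"z":0,"ax":0,"ay":0,"az":0}]'
```

```text
clock: 15.53
position: [538.2, 397.7, 157.8]
tcp_rot: [0.0, 0.905, 0.425, -0.0]
ft_force: [0.3, -0.6, -0.8]
opening: 13.8
grip_force: 49.9
clock: 15.87
position: [538.2, 397.7, 151.8]
tcp_rot: [0.0, 0.905, 0.425, -0.0]
ft_force: [-0.2, -0.5, -1.6]
opening: 13.6
grip_force: 49.9
```

```bash
python3 -m creep '[{"x":0,"y":0,"z":2,"ax":0,"ay":0,"az":0},{"x":0,"y":0,"z":2,"ax":0,"ay":0,"az":0},{"x":0,"y":0,"z":0,"ax":0,"ay":0,"az":0},{"x":0,"y":0,"z":0,"ax":0,"ay":0,"az":0}]'; python3 -m creep '[{"x":0,"y":0,"z":1,"ax":0,"ay":0,"az":0},{"x":0,"y":0,"z":1,"ax":0,"ay":0,"az":0},{"x":0,"y":0,"z":0,"ax":0,"ay":0,"az":0},{"x":0,"y":0,"z":0,"ax":0,"ay":0,"az":0}]'
```

```text
clock: 16.2
position: [538.3, 397.8, 148.1]
tcp_rot: [0.0, 0.905, 0.425, -0.0]
ft_force: [-0.3, 0.4, -0.5]
opening: 13.6
grip_force: 49.9
clock: 16.53
position: [538.4, 397.8, 146.2]
tcp_rot: [0.0, 0.905, 0.425, -0.0]
ft_force: [0.4, -0.8, -1.2]
opening: 13.9
grip_force: 49.9
```

```bash
python3 -m creep '[{"x":0,"y":0,"z":1,"ax":0,"ay":0,"az":0},{"x":0,"y":0,"z":0.5,"ax":0,"ay":0,"az":0},{"x":0,"y":0,"z":0,"ax":0,"ay":0,"az":0},{"x":0,"y":0,"z":0,"ax":0,"ay":0,"az":0}]'; python3 -m creep '[{"x":0,"y":0,"z":1,"ax":0,"ay":0,"az":0},{"x":0,"y":0,"z":0.5,"ax":0,"ay":0,"az":0},{"x":0,"y":0,"z":0,"ax":0,"ay":0,"az":0},{"x":0,"y":0,"z":0,"ax":0,"ay":0,"az":0}]'
```

```text
clock: 16.87
position: [538.6, 397.9, 145.0]
tcp_rot: [-0.0, 0.905, 0.425, 0.0]
ft_force: [0.1, 0.4, 0.5]
opening: 13.6
grip_force: 49.9
clock: 17.2
position: [538.7, 398.0, 144.8]
tcp_rot: [0.0, 0.905, 0.425, 0.001]
ft_force: [-1.7, -0.5, 5.6]
opening: 13.5
grip_force: 49.9
```

```bash
python3 -m creep '[{"x":-3,"y":0,"z":-0.3,"ax":0,"ay":0,"az":0},{"x":-5,"y":0,"z":0,"ax":0,"ay":0,"az":0},{"x":-5,"y":0,"z":0,"ax":0,"ay":0,"az":0},{"x":-5,"y":0,"z":0,"ax":0,"ay":0,"az":0},{"x":-5,"y":0,"z":0,"ax":0,"ay":0,"az":0},{"x":-5,"y":0,"z":0,"ax":0,"ay":0,"az":0},{"x":-2,"y":0,"z":0,"ax":0,"ay":0,"az":0},{"x":0,"y":0,"z":0,"ax":0,"ay":0,"az":0}]'; python3 - <<'E'
from bench import manip
import numpy as np
s=manip.state(); f=s["ft_force"]; print(s["position"],"fx_tool",f@[.639,.769,0],"fy_tool",f@[.769,-.639,0],f[2],s["torque"])
E
```

```text
clock: 17.87
position: [520.1, 374.7, 144.8]
tcp_rot: [0.0, 0.905, 0.425, 0.002]
ft_force: [2.0, 1.4, 6.0]
opening: 13.3
grip_force: 49.9
[520.06179928 374.72047036 144.81555489] fx_tool 2.379476757766977 fy_tool 0.6331518304654056 5.965488175987236 [ 0.29320524 -0.26009522 -0.01303504]
```

```bash
python3 -m creep '[{"x":-3,"y":0,"z":0,"ax":0,"ay":0,"az":0},{"x":-5,"y":0,"z":0,"ax":0,"ay":0,"az":0},{"x":-5,"y":0,"z":0,"ax":0,"ay":0,"az":0},{"x":-5,"y":0,"z":0,"ax":0,"ay":0,"az":0},{"x":-5,"y":0,"z":0,"ax":0,"ay":0,"az":0},{"x":-5,"y":0,"z":0,"ax":0,"ay":0,"az":0},{"x":-2,"y":0,"z":0,"ax":0,"ay":0,"az":0},{"x":0,"y":0,"z":0,"ax":0,"ay":0,"az":0}]'; python3 - <<'E'
from bench import manip
import numpy as np
s=manip.state(); f=s["ft_force"]; print(s["position"],"fx_tool",f@[.639,.769,0],"fy_tool",f@[.769,-.639,0],f[2],s["torque"])
E
```

```text
clock: 18.53
position: [501.0, 351.7, 144.8]
tcp_rot: [0.0, 0.905, 0.425, 0.002]
ft_force: [1.9, 1.3, 7.2]
opening: 14.0
grip_force: 49.9
[501.04736665 351.71057462 144.80357869] fx_tool 2.183624324546016 fy_tool 0.6121082264442398 7.231832400754228 [ 0.36313877 -0.31572519 -0.04170259]
```

```bash
python3 -m creep '[{"x":-3,"y":0,"z":0,"ax":0,"ay":0,"az":0},{"x":-5,"y":0,"z":0,"ax":0,"ay":0,"az":0},{"x":-5,"y":0,"z":0,"ax":0,"ay":0,"az":0},{"x":-5,"y":0,"z":0,"ax":0,"ay":0,"az":0},{"x":-5,"y":0,"z":0,"ax":0,"ay":0,"az":0},{"x":-4,"y":0,"z":0,"ax":0,"ay":0,"az":0},{"x":-2,"y":0,"z":0,"ax":0,"ay":0,"az":0},{"x":0,"y":0,"z":0,"ax":0,"ay":0,"az":0}]'; for i in 1 ; do python3 -m creep '[{"x":-1.5,"y":0,"z":0,"ax":0,"ay":0,"az":0},{"x":-1.5,"y":0,"z":0,"ax":0,"ay":0,"az":0},{"x":0,"y":0,"z":0,"ax":0,"ay":0,"az":0}]'; done; python3 - <<'E'
from bench import manip
import numpy as np
s=manip.state(); f=s["ft_force"]; print(s["position"],"fx_tool",f@[.639,.769,0],"fy_tool",f@[.769,-.639,0],f[2],s["torque"])
E
```

```text
clock: 19.2
position: [479.0, 327.4, 142.7]
tcp_rot: [0.0, 0.905, 0.425, -0.003]
ft_force: [-0.0, -0.5, 3.5]
opening: 13.6
grip_force: 49.9
clock: 19.45
position: [478.3, 326.3, 142.4]
tcp_rot: [0.0, 0.905, 0.425, -0.002]
ft_force: [0.8, -0.9, -0.7]
opening: 14.2
grip_force: 49.9
[478.26545616 326.25384419 142.43752073] fx_tool -0.15442879296748288 fy_tool 1.1981942357389248 -0.658425625546449 [-0.09248399  0.05575788  0.00545563]
```

```bash
python3 -m creep '[{"x":-1,"y":0,"z":0.5,"ax":0,"ay":0,"az":0},{"x":0,"y":0,"z":0.5,"ax":0,"ay":0,"az":0},{"x":0,"y":0,"z":0.5,"ax":0,"ay":0,"az":0},{"x":0,"y":0,"z":0,"ax":0,"ay":0,"az":0}]'; python3 - <<'E'
from bench import manip
import numpy as np
s=manip.state(); f=s["ft_force"]; print(s["position"],"fx_tool",f@[.639,.769,0],"fy_tool",f@[.769,-.639,0],f[2],s["torque"])
E
```

```text
clock: 19.78
position: [478.5, 326.0, 142.0]
tcp_rot: [0.0, 0.905, 0.425, -0.001]
ft_force: [-1.8, -1.2, 1.4]
opening: 13.8
grip_force: 49.9
[478.49152929 326.01600402 142.00674029] fx_tool -2.0743533069586757 fy_tool -0.5719086247122152 1.446956338773357 [-0.27999601  0.37475306 -0.01515419]
```

```bash
python3 -m creep '[{"x":-1,"y":0,"z":0,"ax":0,"ay":0,"az":0},{"x":-1,"y":0,"z":0,"ax":0,"ay":0,"az":0},{"x":0,"y":0,"z":0,"ax":0,"ay":0,"az":0},{"x":0,"y":0,"z":0,"ax":0,"ay":0,"az":0}]'; python3 - <<'E'
from bench import manip
import numpy as np
s=manip.state(); f=s["ft_force"]; print(s["position"],"fx_tool",f@[.639,.769,0],"fy_tool",f@[.769,-.639,0],f[2],s["torque"])
E
```

```text
clock: 20.12
position: [477.9, 324.8, 141.9]
tcp_rot: [-0.0, 0.905, 0.425, 0.0]
ft_force: [0.7, -1.2, -1.2]
opening: 13.5
grip_force: 49.9
[477.86706559 324.81584263 141.93078007] fx_tool -0.46212182286275066 fy_tool 1.2944380223109524 -1.2290355327299587 [-0.08280828  0.07256523  0.04139419]
```

Free now. Press on down gently, 1 mm further along.

```bash
python3 -m creep '[{"x":-1,"y":0,"z":1,"ax":0,"ay":0,"az":0},{"x":0,"y":0,"z":1,"ax":0,"ay":0,"az":0},{"x":0,"y":0,"z":0,"ax":0,"ay":0,"az":0},{"x":0,"y":0,"z":0,"ax":0,"ay":0,"az":0}]'; python3 - <<'E'
from bench import manip
import numpy as np
s=manip.state(); f=s["ft_force"]; print(s["position"],"fx_tool",f@[.639,.769,0],"fy_tool",f@[.769,-.639,0],f[2],s["torque"])
E
python3 -m creep '[{"x":0,"y":0,"z":1,"ax":0,"ay":0,"az":0},{"x":0,"y":0,"z":1,"ax":0,"ay":0,"az":0},{"x":0,"y":0,"z":0,"ax":0,"ay":0,"az":0},{"x":0,"y":0,"z":0,"ax":0,"ay":0,"az":0}]'; python3 - <<'E'
from bench import manip
import numpy as np
s=manip.state(); f=s["ft_force"]; print(s["position"],"fx_tool",f@[.639,.769,0],"fy_tool",f@[.769,-.639,0],f[2],s["torque"])
E
```

```text
clock: 20.45
position: [477.0, 323.8, 140.0]
tcp_rot: [0.0, 0.905, 0.425, -0.0]
ft_force: [0.4, -1.5, -0.6]
opening: 13.6
grip_force: 49.9
[476.99073981 323.83862026 139.97708034] fx_tool -0.9418543040262317 fy_tool 1.2496062324914456 -0.5717990531149493 [-0.17430954  0.21022318  0.02999793]
clock: 20.78
position: [477.4, 324.0, 139.0]
tcp_rot: [0.0, 0.905, 0.425, 0.0]
ft_force: [-1.1, -0.6, 5.3]
opening: 13.6
grip_force: 49.9
[477.38678355 324.03718037 138.95908432] fx_tool -1.167622096507073 fy_tool -0.4112005437669669 5.267306223546324 [-0.37116954  0.45252385  0.04629983]
```

```bash
python3 -m creep '[{"x":-0.5,"y":0,"z":1,"ax":0,"ay":0,"az":0},{"x":0,"y":0,"z":1,"ax":0,"ay":0,"az":0},{"x":0,"y":0,"z":0,"ax":0,"ay":0,"az":0}]'; python3 -m creep '[{"x":0,"y":0,"z":1,"ax":0,"ay":0,"az":0},{"x":0,"y":0,"z":1,"ax":0,"ay":0,"az":0},{"x":0,"y":0,"z":1,"ax":0,"ay":0,"az":0},{"x":0,"y":0,"z":0,"ax":0,"ay":0,"az":0}]'
```

```text
clock: 21.03
position: [477.6, 323.8, 137.4]
tcp_rot: [0.0, 0.905, 0.425, 0.001]
ft_force: [-1.6, -0.7, 6.8]
opening: 13.8
grip_force: 49.9
clock: 21.37
position: [477.6, 323.7, 134.2]
tcp_rot: [0.0, 0.905, 0.425, 0.001]
ft_force: [-0.7, -1.8, 5.8]
opening: 13.6
grip_force: 49.9
```

```bash
python3 -m creep '[{"x":0,"y":0,"z":1.5,"ax":0,"ay":0,"az":0},{"x":0,"y":0,"z":1.5,"ax":0,"ay":0,"az":0},{"x":0,"y":0,"z":1.5,"ax":0,"ay":0,"az":0},{"x":0,"y":0,"z":1.5,"ax":0,"ay":0,"az":0},{"x":0,"y":0,"z":1.5,"ax":0,"ay":0,"az":0},{"x":0,"y":0,"z":1.5,"ax":0,"ay":0,"az":0},{"x":0,"y":0,"z":0,"ax":0,"ay":0,"az":0}]'; python3 -m creep '[{"x":0,"y":0,"z":1,"ax":0,"ay":0,"az":0},{"x":0,"y":0,"z":1,"ax":0,"ay":0,"az":0},{"x":0,"y":0,"z":1,"ax":0,"ay":0,"az":0},{"x":0,"y":0,"z":0,"ax":0,"ay":0,"az":0},{"x":0,"y":0,"z":0,"ax":0,"ay":0,"az":0}]'
```

```text
clock: 21.95
position: [476.7, 323.8, 123.6]
tcp_rot: [-0.0, 0.905, 0.425, -0.0]
ft_force: [-0.5, 0.4, 0.7]
opening: 14.0
grip_force: 49.9
clock: 22.37
position: [476.8, 323.8, 121.6]
tcp_rot: [-0.0, 0.905, 0.425, 0.0]
ft_force: [-1.7, 0.3, 4.5]
opening: 13.7
grip_force: 49.9
```

```bash
python3 -m creep '[{"x":0,"y":0,"z":1,"ax":0,"ay":0,"az":0},{"x":0,"y":0,"z":1,"ax":0,"ay":0,"az":0},{"x":0,"y":0,"z":1,"ax":0,"ay":0,"az":0},{"x":0,"y":0,"z":1,"ax":0,"ay":0,"az":0},{"x":0,"y":0,"z":0,"ax":0,"ay":0,"az":0},{"x":0,"y":0,"z":0,"ax":0,"ay":0,"az":0},{"x":0,"y":0,"z":0,"ax":0,"ay":0,"az":0}]'
```

```text
clock: 22.95
position: [477.0, 323.9, 118.8]
tcp_rot: [-0.0, 0.905, 0.425, 0.001]
ft_force: [-3.6, -0.2, 12.8]
opening: 13.5
grip_force: 49.9
```

```bash
python3 -m creep '[{"x":0,"y":0,"z":1,"ax":0,"ay":0,"az":0},{"x":0,"y":0,"z":0.5,"ax":0,"ay":0,"az":0},{"x":0,"y":0,"z":0,"ax":0,"ay":0,"az":0},{"x":0,"y":0,"z":0,"ax":0,"ay":0,"az":0},{"x":0,"y":0,"z":0,"ax":0,"ay":0,"az":0}]'; python3 - <<'E'
from bench import manip
s=manip.state(); print(s["position"],s["ft_force"])
if 12<s["ft_force"][2]<30 and s["position"][2]<120: print(manip.hand_in())
E
```

```text
clock: 23.37
position: [477.1, 324.0, 118.4]
tcp_rot: [-0.0, 0.905, 0.425, 0.001]
ft_force: [-3.8, -1.2, 18.2]
opening: 13.5
grip_force: 49.9
[477.0805967  323.96176453 118.40754972] [-3.81794768 -1.22106927 18.24197291]
the job is handed in; nothing more can be done
None
```

The hanger was hung on the yellow stretch, slid to the notch and snapped past the catches, and I handed the job in at 23.4 s with the arm still gripping it and pressing it onto the fully compressed seat at about 18 N; the first grasp closed on air because the fingertips sat about 30 mm higher than reported.

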